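# Put dowels to soak in the stain jug

## Robot

A 6-joint arm with a two-finger parallel gripper is mounted at the origin on the work surface. World frame = base frame: x ahead of the robot, y to its left, z up, the work surface at z = 0. Lengths are in m, angles in rad, forces in N, time in s.
With the tool pointing down it reaches from about 0.275 to 0.725 m from the base axis. Payload 15.9 kg.
Tool frame: the origin (TCP) lies at the very end of the fingers, on their centre line; the grasp point (between the pads) lies 19 mm behind it (r.pinch_z is the distance from the TCP to the grasp point, in m); z points along the fingers, y is the line along which they close (so a half turn about z gives the same grasp; the last joint's range is limited). The gripper opens to 85 mm and grips with 20 to 120 N. Pads are 22 mm wide; open, the fingers measure 114 mm over their backs; the gripper's body (76 mm by 85 mm) begins 54 mm behind the grasp point. The pads swing forward as they close: fully open they stand 13 mm farther back than shut.
Start: joints at [-1.198, 0.213, -0.034, 1.323, 0, 1.571], TCP at [0.182, -0.466, 0.231] pointing down, gripper open.
Joint ranges: [-2.98, 2.98], [-0.74, 1.72], [-1.14, 1.35], [-2.1, 2.04], [-1.57, 1.44], [-3.14, 3.14]. Speed limits (rad/s): [1.89, 1.89, 2.39, 2.57, 3.14, 3.14].

## Interface

Orientations are given as [roll, pitch, yaw] about the fixed x, y, z axes, in that order (R = Rz(yaw) Ry(pitch) Rx(roll)).
In Python, from bench import get_state, optics, r gives the robot as it stands.
- The arm moves only by the tool step_arm, never from a script. Its argument "plan" is one flat list of numbers, 7 for each row, row after row: the turn, a rotation vector about the tool's x, y, z in degrees, then the shift along the tool's x, y, z in mm, then the finger opening in mm, from 0 to 85.4. In form: [ax, ay, az, x, y, z, gripper, ax, ay, az, x, y, z, gripper, ...]. A call has 1 to 12 rows; each row shifts and turns the commanded pose from where the row before left it, along the tool's axes as they then stand; what a row does not reach is not made up. A row lasts 1/8 s, in which the tool goes at most 62.5 mm and 10.7 degrees, less where a joint would pass 70% of its speed; a pose out of reach is approached as far as the arm can. A call with a gripper value outside its range is refused whole. The fingers move at their own pace and stop on an object; "force" is the grip in N (left out, the last holds). Time passes only in rows, so rows that do not move let the fingers close. It gives the time, the measured TCP pose, the force, the opening and the grip force at its end, in the units of the state.
- get_state(): the state, without advancing time (a new reading comes with each control period).
- optics.get_image(name): name is "side" or "top" or "wrist"; returns (picture, depth): 384x512x3 uint8, blue, green, red; 384x512 float32, m along the optical axis (not along the pixel's ray), 0 where there is no reading.
- optics.camera_info(name): a dict with "fx", "fy", "cx", "cy" (pixels), "R" (3x3) and "t" (3): a world point X has camera coordinates R X + t. Camera axes: x right, y down, z forward; pixel columns grow to the right and rows downward; lengths in m; the calibration is good to about 2 mm. A picture is of the moment at which its call begins: read the wrist's pose just before it. camera_info takes no time and is no camera call; for the wrist camera it gives the pose at the moment of the call.
- r.hand_in(): hands the job in; it is judged then, once.
The state is a dict: "time_s": time; "q": joint angles; "joint_vel": joint speeds; "joint_torque": joint torques, N m; "position": TCP position; "eef_rot": TCP orientation; "contact_force": force on the tool from outside, world axes, zero at the start; "ft_torque": the same for the moment, N m; "grip_width": finger opening in m; "grip_force": force on a finger pad.
Only numpy, scipy, OpenCV 4.12 (cv2) and the standard library are available. Lean on these libraries where they do the work, as an engineer would, in place of code of your own. Each camera call takes 0.05 s, during which the arm holds its last target. There are 200 camera calls.

## Task

The model-house posts are to be stained: open the stain jug by pressing its child-resistant cap hard down while turning it anticlockwise (do not force it round unpressed), and lay the cap, top up, in the tin lid. Then take every dowel out of the drilled stand and put it through the jug's mouth until it is wholly inside, and put the cap back on, pressed down and turned clockwise until it locks. Leave the model house, the glue stick and the log pedestal where they stand.

Things in the scene. Friction and masses are not known exactly. Their poses are not given: they have to be found in the camera images.
- jug: white round jug, 76 mm across, 132 mm tall, in a wooden cradle (108 x 108 mm board, rails 38 mm tall at its x = +-46 mm) screwed to the table: cannot move. Origin: centre of the board's underside, on the table; z up the jug's axis. Shoulder from 93 to 112 mm, then a straight neck to the rim at 140 mm
- jug_mouth (a point): centre of the jug's mouth, at the rim, 140 mm above the table; neck 38 mm across outside, 30 mm inside; below the shoulder the jug is 68 mm wide inside, its floor domed, 12 mm above the table at the wall and 26 mm in the middle
- jug_hooks (a point): point on the jug's axis at the height of the top of two bayonet hooks, 135 mm up, which stand out of the neck at the jug's +x and -x sides as far as 23.5 mm from the axis. A black mark on the shoulder below each hook shows where the ends of the cap's bar point when the cap is locked
- cap: black ribbed push-and-turn cap, 60 mm across (62 over its ribs), 34 mm tall (36 with the bar), open below; origin: centre of its lower edge, z up. A white moulded bar runs across its top along its x, the two ways round alike; two lugs inside the skirt lie under the bar's ends. Starts locked on the jug: bar along the jug's x, origin 122 mm above the table
- cap_top (a point): centre of the cap's top, 34 mm above its origin. To open: press the cap down 7.5 to 8.5 mm (a sprung liner inside pushes back, 6 N at rest, 18 N at the bottom 8.5 mm down), keep it down and turn anticlockwise seen from above; 50 to 130 degrees from the locked direction (best 70 to 90) the lugs are clear of the hooks and it lifts straight off. Turned without pressing it jams
- liner (a joint): how far the cap's sprung liner is pressed into it, m: 0 with the cap off or loosely set on, 0.001 locked, 0.0095 pressed right down. To lock: set the cap on with its bar 70 to 90 degrees anticlockwise of the marks (origin then 123 mm up), press it down 7.5 to 8.5 mm, turn clockwise until the lugs meet the stop (within 7 degrees of the marks), let go: the liner lifts it to the locked height
- tin: loose shallow round tin lid, open side up, 124 mm across, rim 9 mm tall, walls and floor 3 mm thick; origin: centre of its underside, on the table
- stand: dark wooden stand fixed to the table, 200 x 60 x 45 mm, with a row of five holes along its x, at x = -80, -40, 0, 40 and 80 mm, 10 mm wide and 35 mm deep; origin: centre of its underside
- dowel0: straight pale wooden dowel, 8 mm across, 100 mm long, 12 g; at the start upright in a hole of the stand, its foot 10 mm and its top 110 mm above the table; origin: centre of its foot, z along it. May be absent (three to five are there).
- dowel1: straight pale wooden dowel, 8 mm across, 100 mm long, 12 g; at the start upright in a hole of the stand, its foot 10 mm and its top 110 mm above the table; origin: centre of its foot, z along it. May be absent (three to five are there).
- dowel2: straight pale wooden dowel, 8 mm across, 100 mm long, 12 g; at the start upright in a hole of the stand, its foot 10 mm and its top 110 mm above the table; origin: centre of its foot, z along it. May be absent (three to five are there).
- dowel3: straight pale wooden dowel, 8 mm across, 100 mm long, 12 g; at the start upright in a hole of the stand, its foot 10 mm and its top 110 mm above the table; origin: centre of its foot, z along it. May be absent (three to five are there).
- dowel4: straight pale wooden dowel, 8 mm across, 100 mm long, 12 g; at the start upright in a hole of the stand, its foot 10 mm and its top 110 mm above the table; origin: centre of its foot, z along it. May be absent (three to five are there).
- dowel0_top (a point): centre of the top end of dowel0, 100 mm from its origin
- dowel1_top (a point): centre of the top end of dowel1, 100 mm from its origin
- dowel2_top (a point): centre of the top end of dowel2, 100 mm from its origin
- dowel3_top (a point): centre of the top end of dowel3, 100 mm from its origin
- dowel4_top (a point): centre of the top end of dowel4, 100 mm from its origin
- house: cardboard model house, about 90 x 130 x 120 mm, loose bystander; origin: centre of its underside
- glue: upright glue stick, 28 mm across, 96 mm tall, loose bystander; origin: centre of its underside
- pedestal: pedestal of a branch, 166 mm tall with a 100 mm round top, loose bystander; origin: centre of its underside

How it is judged:
On the way, in this order (a step that is already met when the one before it is completed fails the run):
1. the cap is turned out of its lock while pressed down (value of joint liner above 0.005 m and angle between the x axis of cap and the x axis of jug, either way round above 0.25 rad and z of cap in the frame of jug below 0.1185 m and angle between cap's own z axis and vertical below 0.1 rad).
2. the cap is off the jug and lies, top up and let go, in the tin lid (horizontal distance between cap and tin below 0.04 m and z of cap in the frame of tin below 0.012 m and angle between cap's own z axis and vertical below 0.2 rad and contact force between the fingers and cap below 0.2 N), for 0.2 s.
3. every dowel is wholly inside the jug (z of each of dowel0_top, dowel0, dowel1_top, dowel1, dowel2_top, dowel2, dowel3_top, dowel3, dowel4_top, dowel4 in the frame of jug below 0.14 m and z of each of dowel0, dowel1, dowel2, dowel3, dowel4 in the frame of jug above 0.004 m and horizontal distance between each of dowel0, dowel0_top, dowel1, dowel1_top, dowel2, dowel2_top, dowel3, dowel3_top, dowel4, dowel4_top and jug below 0.038 m), for 0.2 s.
At the end, for the whole second after the job is handed in: every dowel present is wholly inside the jug (both ends below the rim and within 38 mm of its axis); the cap sits straight on the neck, locked: bar within 0.22 rad of the jug's marks, origin 119 to 125.5 mm up, within 6 mm of the axis, upright and at rest (all of step 3 and horizontal distance between cap and jug below 0.006 m and z of cap in the frame of jug between 0.119 and 0.1255 m and angle between cap's own z axis and vertical below 0.08 rad and angle between the x axis of cap and the x axis of jug, either way round below 0.22 rad and linear speed of cap below 0.02 m/s); the robot touches nothing.
It fails at once if the cap is forced round unpressed: over 100 N between the cap and the jug with the liner in by less than 4 mm (contact force between cap and jug above 100 N and value of joint liner below 0.004 m).
It fails at once if the model house is pushed more than 40 mm from its place (distance of house from where it was at the start of the episode above 0.04 m).
It fails at once if the glue stick is pushed more than 40 mm from its place (distance of glue from where it was at the start of the episode above 0.04 m).
It fails at once if the log pedestal is pushed more than 40 mm from its place (distance of pedestal from where it was at the start of the episode above 0.04 m).
Of dowel0, dowel1, dowel2, dowel3, dowel4 only 3 to 5 are there at a start; the rules pass over those that are not, and their reading is None.
At some moment in a run one of tin may be knocked a few centimetres aside while the robot is not near it.
Once in a run the grip may slacken for a moment while it holds something.
It also fails if it takes over 210 s, if anything falls off the work surface, if the arm or the gripper's body presses on something with over 40 N, if the wrist force passes 120 N, or if a joint passes its speed limit or range.

## Working session

There is one attempt and no reset: what is moved stays moved. The work goes in short steps, Python scripts to look and compute and a tool call to move; the robot and the scene stay as the last step left them, time stands still between calls to the robot, and variables do not carry over. Pictures are saved under pics/ and viewed, at most 14 in all, crops included, and the job is handed in when it is done.

Besides the shell and the picture viewer there is one more tool, called after "Request:" as name(argument=value, ...) on one line, values as JSON. step_arm: Moves the arm, as the interface text tells. Its arguments: {"type":"object","properties":{"plan":{"type":"array","items":{"type":"number"}},"force":{"type":"number"}},"required":["plan"]}

```bash
ls; mkdir -p pics; python3 - <<'E'
from bench import get_state, optics, r
import cv2,numpy as np
s=get_state(); print({k:np.round(v,3).tolist() for k,v in s.items()}, r.pinch_z)
for n in("top","side"):
    im,d=optics.get_image(n); cv2.imwrite(f"pics/{n}0.png",im); np.save(f"pics/{n}0.npy",d)
    c=optics.camera_info(n); print(n,{k:np.round(v,4).tolist() for k,v in c.items()})
E
```

```text
pics
{'time_s': 0.0, 'q': [-1.198, 0.213, -0.035, 1.324, -0.0, 1.571], 'joint_vel': [0.001, 0.002, 0.0, -0.001, 0.001, 0.0], 'joint_torque': [-0.002, -68.617, 48.712, 0.018, -0.0, -0.0], 'position': [0.182, -0.465, 0.231], 'eef_rot': [-3.14, 0.0, 0.373], 'contact_force': [-0.223, 0.354, -0.434], 'ft_torque': [-0.051, -0.037, -0.052], 'grip_force': 0.0, 'grip_width': 0.085} 0.0187
top {'fx': 470.4204, 'fy': 470.4204, 'cx': 254.4499, 'cy': 197.9025, 'R': [[-0.0079, -0.9999, 0.014], [-0.9982, 0.007, -0.0598], [0.0596, -0.0144, -0.9981]], 't': [-0.0213, 0.6007, 1.716]}
side {'fx': 453.2519, 'fy': 453.2519, 'cx': 252.3918, 'cy': 188.362, 'R': [[-0.9941, -0.1068, 0.0168], [-0.0763, 0.5835, -0.8086], [0.0766, -0.8051, -0.5882]], 't': [0.6164, 0.1267, 1.5986]}
```

View pics/top0.png

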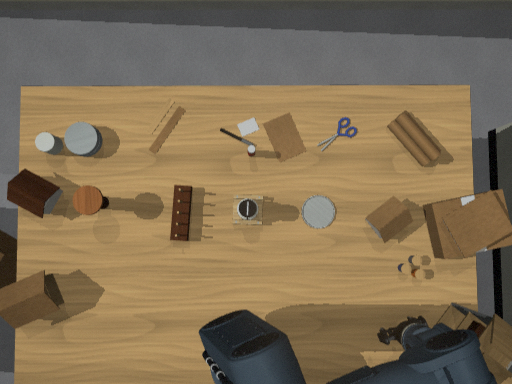

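View pics/side0.png

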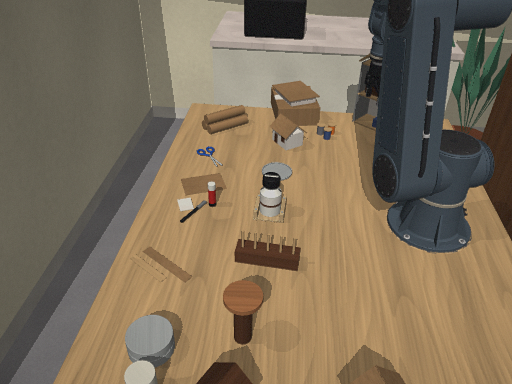

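The top view shows the stand at (181,213), the jug at (247,210), the tin at (319,212), the house at (388,220), the glue at (252,150) and the pedestal at (88,200). I'll enlarge this next for precision.

```bash
cat > h.py <<'E'
import numpy as np,cv2
from bench import get_state, optics, r
def pix2w(c,u,v,z=None,d=None):
    ray=np.array([(u-c["cx"])/c["fx"],(v-c["cy"])/c["fy"],1.]); R=np.array(c["R"]);t=np.array(c["t"])
    o=-R.T@t; w=R.T@ray
    return o+w*(d if d is not None else (z-o[2])/w[2])
def w2pix(c,X):
    p=np.array(c["R"])@np.asarray(X)+c["t"]; return c["fx"]*p[0]/p[2]+c["cx"],c["fy"]*p[1]/p[2]+c["cy"]
def cloud(c,d):
    v,u=np.mgrid[:d.shape[0],:d.shape[1]]
    P=np.stack([(u-c["cx"])/c["fx"]*d,(v-c["cy"])/c["fy"]*d,d],-1)-np.array(c["t"])
    return P@np.array(c["R"])
E
python3 - <<'E'
from h import *
im=cv2.imread("pics/top0.png"); d=np.load("pics/top0.npy"); c=optics.camera_info("top")
a=cv2.resize(im[175:250,165:340],None,fx=4.5,fy=4.5,interpolation=cv2.INTER_CUBIC)
s=cv2.imread("pics/side0.png"); b=cv2.resize(s[165:275,225:310],None,fx=2.3,fy=2.3,interpolation=cv2.INTER_CUBIC)
H=a.shape[0]; canvas=np.zeros((H+b.shape[0],800,3),np.uint8); canvas[:H,:a.shape[1]]=a; canvas[H:,:b.shape[1]]=b
cv2.imwrite("pics/crop0.png",canvas)
P=cloud(c,d)
def comp(name,u0,u1,v0,v1,z0,z1):
    Q=P[v0:v1,u0:u1]; m=(Q[...,2]>z0)&(Q[...,2]<z1); q=Q[m]
    rr=cv2.minAreaRect(q[:,:2].astype(np.float32)*1000)
    print(name,len(q),np.median(q,0).round(4),"rect",np.round(rr[0],1),np.round(rr[1],1),round(rr[2],1))
comp("cap",230,265,190,230,.145,.17)
comp("stand",160,205,175,250,.035,.055)
comp("stand+dowel",160,205,175,250,.08,.13)
comp("tin",298,340,190,232,.004,.03)
comp("house",360,415,190,245,.05,.15)
comp("glue",240,262,138,162,.06,.11)
comp("ped",65,110,180,220,.14,.18)
comp("cradle",225,270,190,232,.025,.05)
E
```

```text
cap 252 [0.5598 0.0016 0.1572] rect [560.1  -0. ] [57.9 58.3] 89.1
stand 879 [0.5496 0.2412 0.0459] rect [549.7 243.2] [ 61.7 200.2] 85.8
stand+dowel 36 [0.5483 0.2428 0.1055] rect [549.6 242.5] [  7.6 164.4] 85.2
tin 648 [ 0.5505 -0.2647  0.007 ] rect [ 552.9 -263.8] [153.9 152.4] 89.5
house 1186 [ 0.5245 -0.5025  0.0924] rect [ 520.2 -506.8] [116.1 134.6] 37.4
glue 57 [ 0.7699 -0.0138  0.0958] rect [771.6 -14.9] [24.6 25.4] 11.7
ped 718 [0.5915 0.5357 0.1667] rect [590.6 537.6] [98.2 99.1] 25.1
cradle 224 [0.5213 0.0016 0.0386] rect [559.9   1.9] [105.7 105.9] 87.3
```

View pics/crop0.png

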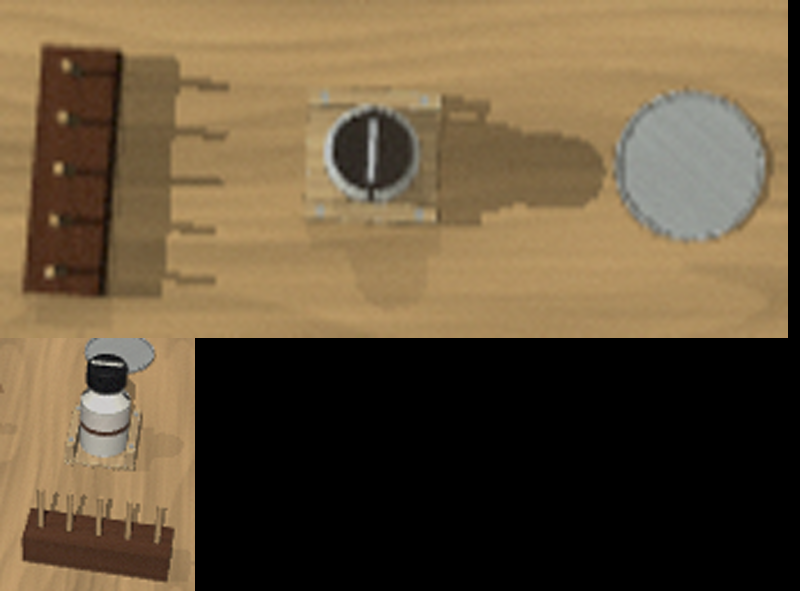

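Request:
step_arm(plan=[0,0,0,0,0,-60,85,0,0,0,0,0,-50,85,0,0,0,50,-30,0,85,0,0,0,50,-30,0,85,0,0,0,50,-30,0,85,0,0,0,50,-30,0,85,0,0,0,50,-30,0,85,0,0,0,50,-30,0,85,0,0,0,50,-30,0,85,0,0,0,50,-30,0,85,0,0,0,50,-28,0,85,0,0,0,50,-28,0,85])

```text
time_s: 1.6
position: [0.5408, -0.0061, 0.3411]
eef_rot: [3.142, 0.0, 0.373]
contact_force: [0.7, -0.8, 0.8]
grip_width: 0.0849
grip_force: 0.0
```

Request:
step_arm(plan=[0,0,10,0,0,0,85,0,0,10,0,0,0,85,0,0,0,0,0,0,85])

```text
time_s: 1.98
position: [0.5399, -0.0077, 0.341]
eef_rot: [-3.142, 0.001, 0.025]
contact_force: [0.1, 0.4, 0.4]
grip_width: 0.0851
grip_force: 0.0
```

```bash
python3 - <<'E'
from h import *
c=optics.camera_info("wrist"); im,d=optics.get_image("wrist"); cv2.imwrite("pics/w1.png",im); np.save("pics/w1.npy",d)
s=get_state(); print(s["time_s"],np.round(s["position"],4),np.round(s["eef_rot"],4),np.round(s["q"],3)); print({k:np.round(v,4).tolist() for k,v in c.items()})
E
```

```text
2.025 [ 0.5399 -0.0079  0.3411] [-3.1416e+00  5.0000e-04  2.7700e-02] [-0.015  0.319  0.383  1.635  0.     3.099]
{'fx': 272.5279, 'fy': 272.5279, 'cx': 249.5541, 'cy': 188.1571, 'R': [[0.025, -0.9997, 0.0004], [-0.9567, -0.0238, 0.2901], [-0.29, -0.0077, -0.957]], 't': [-0.0205, 0.4463, 0.6415]}
```

View pics/w1.png

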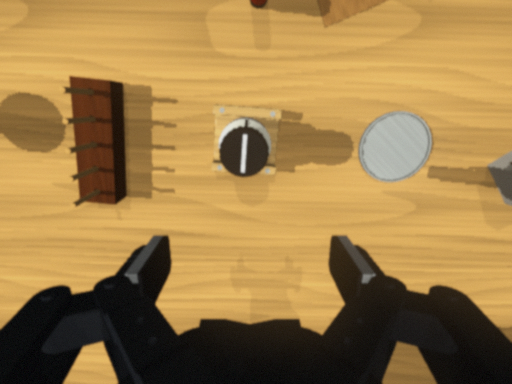

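The wrist view shows the cap at (244,148) with its bar nearly along world x, the tin at (395,146), and the stand at (98,140) with five dowels.

```bash
cat >> h.py <<'E'
def circ(pts):
    A=np.c_[2*pts,np.ones(len(pts))]; s=np.linalg.lstsq(A,(pts**2).sum(1),rcond=None)[0]
    return s[:2],np.sqrt(s[2]+s[0]**2+s[1]**2)
def outline(P,z0,z1,ctr,rad):
    m=((P[...,2]>z0)&(P[...,2]<z1)&(np.hypot(P[...,0]-ctr[0],P[...,1]-ctr[1])<rad)).astype(np.uint8)
    cs,_=cv2.findContours(m,cv2.RETR_EXTERNAL,cv2.CHAIN_APPROX_NONE); k=max(cs,key=cv2.contourArea)[:,0]
    return P[k[:,1],k[:,0]],m
E
python3 - <<'E'
from h import *
im=cv2.imread("pics/w1.png"); d=np.load("pics/w1.npy"); c=optics.camera_info("wrist"); P=cloud(c,d)
q,m=outline(P,.148,.165,(.56,0),.05); print("cap",circ(q[:,:2]),cv2.minEnclosingCircle((q[:,:2]*1000).astype(np.float32)),"z",np.median(P[m>0][:,2]))
# bar
g=im.min(-1); mm=cv2.erode(m,np.ones((9,9)))
y,x=np.nonzero((mm>0)&(g>140)); W=np.array([pix2w(c,u,v,.158) for u,v in zip(x,y)])
l=cv2.fitLine((W[:,:2]*1000).astype(np.float32),cv2.DIST_L2,0,.01,.01).ravel(); print("bar deg",np.degrees(np.arctan(l[1]/l[0])),l[2:],len(x))
q,m=outline(P,.003,.02,(.55,-.264),.075); print("tin",circ(q[:,:2]),cv2.minEnclosingCircle((q[:,:2]*1000).astype(np.float32)))
m=(P[...,2]>.035)&(P[...,2]<.055)&(abs(P[...,0]-.55)<.13)&(abs(P[...,1]-.243)<.06); print("stand",cv2.minAreaRect((P[m][:,:2]*1000).astype(np.float32)))
m=(P[...,2]>.07)&(P[...,2]<.13)&(abs(P[...,0]-.55)<.13)&(abs(P[...,1]-.243)<.06); Q=P[m]; print(len(Q))
n,lab=cv2.connectedComponents(m.astype(np.uint8))
for i in range(1,n):
    q=P[lab==i]; t=q[q[:,2]>q[:,2].max()-.006]; print(len(q),t.mean(0).round(4),q[:,2].max())
ct=optics.camera_info("top"); T=cloud(ct,np.load("pics/top0.npy"))
q,m=outline(T,.148,.165,(.56,0),.05); print("cap top",circ(q[:,:2]),cv2.minEnclosingCircle((q[:,:2]*1000).astype(np.float32)))
q,m=outline(T,.003,.02,(.55,-.264),.075); print("tin top",cv2.minEnclosingCircle((q[:,:2]*1000).astype(np.float32)))
m=((T[...,2]>.07)&(T[...,2]<.13)&(abs(T[...,0]-.55)<.13)&(abs(T[...,1]-.243)<.06)); n,lab=cv2.connectedComponents(m.astype(np.uint8))
for i in range(1,n):
    q=T[lab==i]; print(len(q),q.mean(0).round(4))
E
```

```text
cap (array([0.55842349, 0.00085856]), np.float64(0.029557410734174144)) ((557.8070068359375, 1.0896011590957642), 30.983747482299805) z 0.15720133971161848
bar deg -2.5483441 [561.3303      0.7743805] 149
tin (array([ 0.55014177, -0.25990384]), np.float64(0.06132974447588273)) ((552.3670654296875, -264.3260192871094), 66.83882904052734)
stand ((546.6411743164062, 243.36862182617188), (61.81254959106445, 200.3328399658203), 85.8075942993164)
635
143 [0.6268 0.2369 0.1103] 0.11226411716275476
132 [0.5866 0.2398 0.1102] 0.11266069307779066
124 [0.5473 0.2426 0.1102] 0.11255484650934527
120 [0.5072 0.2455 0.11  ] 0.11238823139857759
116 [0.4677 0.2485 0.1103] 0.1125725370084561
cap top (array([0.5599108 , 0.00062206]), np.float64(0.028676774189925293)) ((560.061279296875, 0.07508977502584457), 30.07526969909668)
tin top ((549.6392822265625, -264.0408630371094), 74.61017608642578)
7 [0.6284 0.2359 0.1035]
9 [0.5891 0.2392 0.0963]
7 [0.5494 0.2414 0.1057]
10 [0.5097 0.2458 0.1007]
8 [0.4696 0.2486 0.0981]
```

Request:
step_arm(plan=[0,0,0,19.3,-8.2,0,85,0,0,-10,0,0,0,85,0,0,-10,0,0,50,85,0,0,-8.4,0,0,50,85,0,0,0,0,0,41,85,0,0,0,0,0,0,85])

```text
time_s: 2.78
position: [0.5571, 0.0006, 0.1981]
eef_rot: [-3.139, 0.004, 0.522]
contact_force: [-0.0, 0.4, 0.3]
grip_width: 0.0848
grip_force: 0.0
```

```bash
python3 - <<'E'
from h import *
c=optics.camera_info("wrist"); im,d=optics.get_image("wrist"); P=cloud(c,d)
q,m=outline(P,.148,.166,(.56,0),.05); print("cap",circ(q[:,:2]),cv2.minEnclosingCircle((q[:,:2]*1000).astype(np.float32)),m.sum(),np.median(P[m>0][:,2]))
s=get_state(); print(np.round(s["position"],4),np.round(s["eef_rot"],4),np.round(s["contact_force"],2))
cv2.imwrite("pics/w2.png",im)
E
```

```text
cap (array([0.55871995, 0.00135864]), np.float64(0.029694026150652697)) ((558.3068237304688, 1.0295621156692505), 30.835119247436523) 5066 0.15702323986922895
[0.5584 0.0006 0.2005] [-3.1408e+00  1.3000e-03  5.2140e-01] [-0.06 -0.3   0.16]
```

View pics/w2.png

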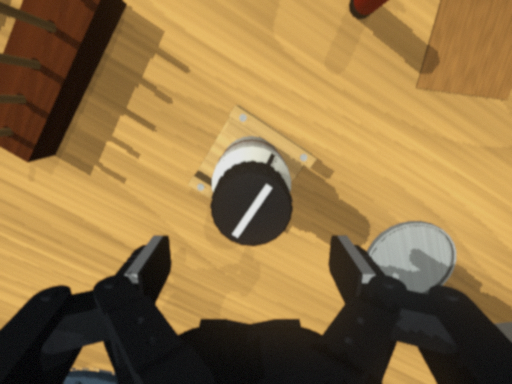

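The cap (252,203) is centred between the open fingers. Next: lower, grip and check forces.

Request:
step_arm(plan=[0,0,0,0.5,0,45,85,0,0,0,0,0,30,85,0,0,0,0,0,0,85,0,0,0,0,0,0,50,0,0,0,0,0,0,50,0,0,0,0,0,0,50,0,0,0,0,0,0,50], force=40)

```text
time_s: 3.7
position: [0.5609, 0.001, 0.1272]
eef_rot: [3.14, -0.003, 0.52]
contact_force: [1.8, -0.2, 7.0]
grip_width: 0.0594
grip_force: 45.7
```

Request:
step_arm(plan=[0,0,0,0,0,0,50,0,0,0,0,0,0,50,0,0,0,0,0,3,50,0,0,0,0,0,3,50,0,0,0,0,0,2,50,0,0,0,0,0,0,50], force=100)

```text
time_s: 4.45
position: [0.561, 0.001, 0.1199]
eef_rot: [3.139, -0.004, 0.52]
contact_force: [-2.3, -0.5, 18.1]
grip_width: 0.0579
grip_force: 108.0
```

```bash
cat > cap.py <<'E'
from h import *
def look(zlo,zhi,ctr,save=None):
    c=optics.camera_info("wrist"); im,d=optics.get_image("wrist"); P=cloud(c,d)
    m=(P[...,2]>zlo)&(P[...,2]<zhi)&(np.hypot(P[...,0]-ctr[0],P[...,1]-ctr[1])<.026)
    zz=P[m][:,2]; print("n",m.sum(),"z med",np.median(zz).round(4) if m.any() else None)
    zt=np.median(zz); g=im.min(-1); v,u=np.nonzero(m&(g>130)); 
    if len(u)>20:
        W=np.array([pix2w(c,a,b,zt+.002) for a,b in zip(u,v)])*1000
        l=cv2.fitLine(W[:,:2].astype(np.float32),cv2.DIST_HUBER,0,.01,.01).ravel(); print("bar deg",np.degrees(np.arctan2(l[1],l[0])).round(1)%180,"mid",l[2:],len(u))
    if save: cv2.imwrite(save,im)
    s=get_state(); print(np.round(s["position"],4),np.round(s["eef_rot"],4),np.round(s["contact_force"],2),np.round(s["ft_torque"],2),s["grip_width"])
E
python3 -c "
from cap import *
look(.12,.18,(.56,.001),'pics/w3.png')"
```

```text
n 7959 z med 0.1486
bar deg 177.9 mid [560.40356      0.90910757] 1004
[0.561  0.001  0.1199] [ 3.1395 -0.0036  0.5195] [-2.   -0.27 16.61] [-0.07  0.56 -0.02] 0.05787909721672658
```

View pics/w3.png

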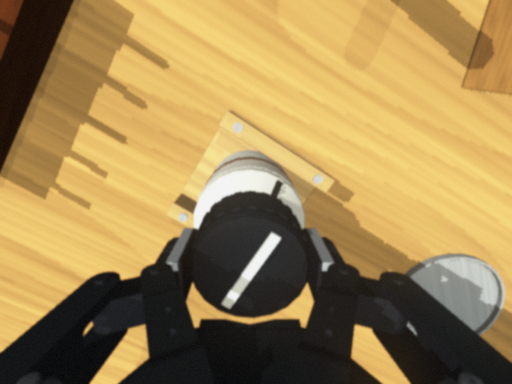

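The picture shows the cap firmly between the pads at (250,260), and its top is 8.6 mm lower than before, so it is pressed. Now turn it anticlockwise.

Request:
step_arm(plan=[0,0,-8,0,0,0,50,0,0,-8,0,0,0,50,0,0,0,0,0,0,50])

```text
time_s: 4.88
position: [0.5611, 0.0012, 0.12]
eef_rot: [3.139, -0.003, 0.801]
contact_force: [-2.5, 0.8, 17.3]
grip_width: 0.0576
grip_force: 107.9
```

```bash
python3 -c "
from cap import *
look(.12,.18,(.56,.001))"
```

```text
n 7930 z med 0.1486
bar deg 14.0 mid [560.8112      1.0696161] 994
[0.5611 0.0012 0.12  ] [ 3.1386 -0.0032  0.7997] [-2.28  0.21 16.86] [0.2  0.37 0.22] 0.058024433825778224
```

Cap follows. Continue to ~80°, then lift.

Request:
step_arm(plan=[0,0,-10,0,0,0,50,0,0,-10,0,0,0,50,0,0,-10,0,0,0,50,0,0,-10,0,0,0,50,0,0,-10,0,0,0,50,0,0,-10,0,0,0,50,0,0,-4,0,0,0,50,0,0,0,0,0,0,50])

```text
time_s: 5.92
position: [0.5596, 0.0022, 0.1198]
eef_rot: [3.139, -0.001, 1.918]
contact_force: [-12.8, 9.0, 25.0]
grip_width: 0.058
grip_force: 108.9
```

```bash
python3 -c "
from cap import *
look(.12,.18,(.56,.001))"
```

```text
n 7903 z med 0.1485
bar deg 77.8 mid [560.16504     2.1118453] 1011
[0.5596 0.0021 0.1198] [ 3.1392e+00 -1.4000e-03  1.9170e+00] [-12.33   8.4   25.27] [1.62 2.62 0.13] 0.057884432202282426
```

Request:
step_arm(plan=[0,0,0,0,0,-8,50,0,0,0,0,0,-10,50,0,0,0,0,0,-20,50,0,0,0,0,0,-40,50,0,0,0,0,0,0,50])

```text
time_s: 6.6
position: [0.5613, 0.001, 0.1989]
eef_rot: [3.136, 0.002, 1.916]
contact_force: [0.6, -1.4, -1.2]
grip_width: 0.058
grip_force: 107.3
```

```bash
python3 - <<'E'
from cap import *
look(.19,.26,(.56,.001))
ct=optics.camera_info("top"); im,d=optics.get_image("top"); T=cloud(ct,d)
g=cv2.cvtColor(im,cv2.COLOR_BGR2GRAY)
m=((T[...,2]>-.02)&(T[...,2]<.03)).astype(np.uint8)
hsv=cv2.cvtColor(im,cv2.COLOR_BGR2HSV)
mk=((hsv[...,1]<60)&(hsv[...,2]>90)).astype(np.uint8); mk[:, :285]=0; mk[:, 355:]=0; mk[:170]=0; mk[255:]=0
n,l,st,ce=cv2.connectedComponentsWithStats(mk)
i=1+st[1:,4].argmax(); print(st[i],ce[i],pix2w(ct,*ce[i],.006).round(4))
E
```

```text
n 7987 z med 0.2275
bar deg 77.7 mid [561.8404      0.8909299] 1009
[0.5606 0.0009 0.197 ] [3.1385e+00 1.2000e-03 1.9157e+00] [-0.43 -1.24 -1.92] [ 0.01 -0.01  0.01] 0.05795167191241511
[302 195  33  33 870] [317.8091954  211.22988506] [ 0.55   -0.2608  0.006 ]
```

Request:
step_arm(plan=[0,0,0,-40.4,-16.4,0,50,0,0,0,-40.4,-16.4,0,50,0,0,0,-40.4,-16.4,0,50,0,0,0,-40.4,-16.4,0,50,0,0,0,-40.4,-16.4,0,50,0,0,0,-40.4,-16.4,0,50,0,0,0,0,0,50,50,0,0,0,0,0,50,50,0,0,0,0,0,0,50])

```text
time_s: 7.82
position: [0.5459, -0.2591, 0.0915]
eef_rot: [-3.136, -0.006, 1.915]
contact_force: [-0.5, 0.4, -1.0]
grip_width: 0.058
grip_force: 107.2
```

```bash
python3 - <<'E'
from cap import *
look(.1,.16,(.55,-.261),"pics/w4.png")
E
```

```text
n 7759 z med 0.1201
bar deg 77.7 mid [ 546.8123 -259.3192] 997
[ 0.5476 -0.2598  0.0945] [-3.1391e+00 -2.5000e-03  1.9156e+00] [0.06 0.71 0.58] [-0.04 -0.01 -0.03] 0.057974039873775626
```

View pics/w4.png

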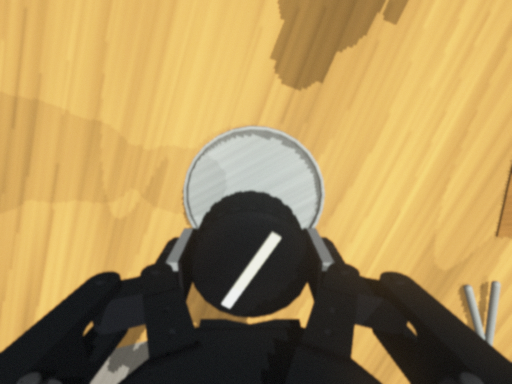

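The tin lies right under the cap. Now lower and release it.

Request:
step_arm(plan=[0,0,0,0,0,50,50,0,0,0,0,0,29,50,0,0,0,0,0,5,50,0,0,0,0,0,3,50,0,0,0,0,0,1,50,0,0,0,0,0,0,50])

```text
time_s: 8.62
position: [0.5501, -0.2609, 0.0095]
eef_rot: [3.139, 0.002, 1.916]
contact_force: [-1.3, -0.1, 8.2]
grip_width: 0.0574
grip_force: 108.3
```

Request:
step_arm(plan=[0,0,0,0,0,0,78,0,0,0,0,0,0,78,0,0,0,0,0,0,78,0,0,0,0,0,-40,78,0,0,0,0,0,-60,78,0,0,0,0,0,-60,78,0,0,0,0,0,-60,78,0,0,0,0,0,0,78], force=40)

```text
time_s: 9.62
position: [0.5507, -0.2612, 0.2323]
eef_rot: [3.136, 0.005, 1.916]
contact_force: [1.0, 0.2, 0.1]
grip_width: 0.0783
grip_force: 0.0
```

```bash
python3 - <<'E'
from cap import *
look(.02,.06,(.55,-.261),"pics/w5.png")
E
```

```text
n 1298 z med 0.0383
bar deg 77.5 mid [ 550.7976  -261.99518] 163
[ 0.5498 -0.2608  0.2294] [3.1388e+00 2.7000e-03 1.9157e+00] [ 0.48  0.45 -1.04] [-0.02 -0.02 -0.  ] 0.07787583333246498
```

View pics/w5.png

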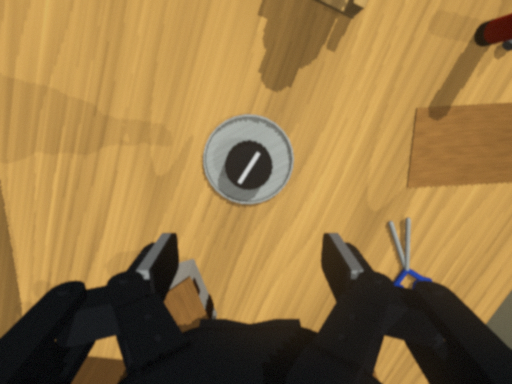

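The cap lies in the tin, top up: tin at (249,160), cap at (249,166). On to the dowels, starting with a helper that converts targets to tool shifts.

```bash
cat > go.py <<'E'
import sys
from h import *
# usage: go.py x y z [yawdeg]: shift in tool frame (mm) now, and turn (deg)
s=get_state(); p=np.array(s["position"]); yaw=s["eef_rot"][2]
from scipy.spatial.transform import Rotation as Ro
a=[float(v) for v in sys.argv[1:]]
R=Ro.from_euler("xyz",[np.pi,0,yaw])
d=R.inv().apply(np.array(a[:3])-p)*1000
print("pos",p.round(4),"rot",np.round(s["eef_rot"],4),"t",s["time_s"],"tool shift mm",d.round(1), "turn z", None if len(a)<4 else round(-((a[3]-np.degrees(yaw)+180)%360-180),1))
E
python3 go.py .4692 .2483 .235 175.8
```

```text
pos [ 0.5498 -0.2608  0.2294] rot [3.1388e+00 2.7000e-03 1.9157e+00] t 9.675 tool shift mm [506.4  96.2  -5.6] turn z -66.0
```

Request:
step_arm(plan=[0,0,0,50.6,9.6,-1,60,0,0,0,50.6,9.6,0,60,0,0,0,50.6,9.6,0,60,0,0,0,50.6,9.6,0,60,0,0,0,50.6,9.6,0,60,0,0,0,50.6,9.6,0,60,0,0,0,50.6,9.6,0,60,0,0,0,50.6,9.6,0,60,0,0,0,50.6,9.6,0,60,0,0,0,50.6,9.6,0,60])

```text
time_s: 10.92
position: [0.4671, 0.2497, 0.2271]
eef_rot: [-3.14, 0.0, 1.916]
contact_force: [0.2, -0.2, -0.1]
grip_width: 0.0598
grip_force: 0.0
```

Request:
step_arm(plan=[0,0,-10,0,0,0,60,0,0,-10,0,0,0,60,0,0,-10,0,0,0,60,0,0,-10,0,0,0,60,0,0,-10,0,0,0,60,0,0,-10,0,0,0,60,0,0,-6,0,0,0,60,0,0,0,0,0,0,60,0,0,0,0,0,0,60])

```text
time_s: 12.05
position: [0.4678, 0.2481, 0.2277]
eef_rot: [-3.141, -0.001, 3.065]
contact_force: [0.3, 0.2, -0.4]
grip_width: 0.0603
grip_force: 0.0
```

```bash
python3 - <<'E'
from h import *
c=optics.camera_info("wrist"); im,d=optics.get_image("wrist"); cv2.imwrite("pics/w6.png",im); T=cloud(c,d)
m=((T[...,2]>.07)&(T[...,2]<.13)&(abs(T[...,0]-.55)<.13)&(abs(T[...,1]-.243)<.06)); n,lab=cv2.connectedComponents(m.astype(np.uint8))
for i in range(1,n):
    q=T[lab==i]; t=q[q[:,2]>.107]; print(len(q),t.mean(0).round(4))
E
python3 go.py .4692 .2483 .081 175.8
```

```text
116 [0.4678 0.2499 0.1107]
142 [0.5076 0.2469 0.1106]
152 [0.5473 0.2437 0.1104]
156 [0.587  0.2405 0.1104]
168 [0.6265 0.2375 0.1104]
pos [0.4679 0.2482 0.2279] rot [-3.1412e+00 -6.0000e-04  3.0655e+00] t 12.1 tool shift mm [ -1.3   0.2 146.9] turn z -0.2
```

View pics/w6.png

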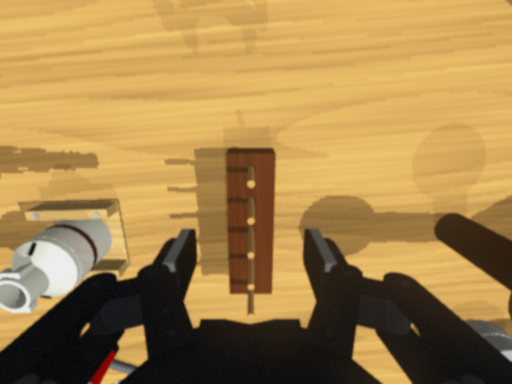

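The jug is open (mouth at (18,290)). The dowel row runs down column 250, centred between the fingers. Picking the first dowel.

Request:
step_arm(plan=[0,0,0,-0.5,-0.6,60,60,0,0,0,0,0,60,60,0,0,0,0,0,26,40,0,0,0,0,0,0,0,0,0,0,0,0,0,0,0,0,0,0,0,0,0,0,0,0,0,0,0,0,0,0,0,0,0,0,0], force=35)

```text
time_s: 13.1
position: [0.4693, 0.2481, 0.0834]
eef_rot: [3.14, 0.002, 3.068]
contact_force: [-0.1, 0.2, 8.2]
grip_width: 0.0066
grip_force: 34.5
```

Request:
step_arm(plan=[0,0,0,0,0,-20,0,0,0,0,0,0,-30,0,0,0,0,0,0,-50,0,0,0,0,0,0,-57,0,0,0,0,0,0,0,0])

```text
time_s: 13.72
position: [0.4703, 0.2486, 0.2438]
eef_rot: [3.138, 0.006, 3.067]
contact_force: [1.1, 0.8, -0.8]
grip_width: 0.0067
grip_force: 34.3
```

```bash
cat > dow.py <<'E'
from h import *
# line through a held dowel, from side-view depth or wrist
import sys
s=get_state(); p=np.array(s["position"])
for n in ("side","wrist"):
    c=optics.camera_info(n); im,d=optics.get_image(n); T=cloud(c,d)
    m=(np.hypot(T[...,0]-p[0],T[...,1]-p[1])<.03)&(T[...,2]<p[2]-.005)&(T[...,2]>p[2]-.10)
    q=T[m]
    if len(q)<6: print(n,"few",len(q)); continue
    A=np.c_[q[:,2]-p[2],np.ones(len(q))]; k=np.linalg.lstsq(A,q[:,:2],rcond=None)[0]
    print(n,len(q),"zmin",q[:,2].min().round(4),"tilt",k[0].round(3),"xy at tcp rel",((k[1]-p[:2])*1000).round(1),"at -80mm",((k[1]-.08*k[0]-p[:2])*1000).round(1))
E
python3 dow.py; python3 go.py .5605 .001 .238
```

```text
side 47 zmin 0.1718 tilt [-0.003 -0.005] xy at tcp rel [-1.5  3.8] at -80mm [-1.3  4.2]
wrist 392 zmin 0.1698 tilt [-0.004 -0.007] xy at tcp rel [-4.8  0.8] at -80mm [-4.5  1.4]
pos [0.4688 0.2478 0.2397] rot [3.1409e+00 1.0000e-03 3.0675e+00] t 13.825 tool shift mm [-109.7 -239.4    1.7] turn z None
```

Request:
step_arm(plan=[0,0,0,-18.4,-39.9,0,0,0,0,0,-18.4,-39.9,0,0,0,0,0,-18.4,-39.9,0,0,0,0,0,-18.4,-39.9,0,0,0,0,0,-18.4,-39.9,0,0,0,0,0,-18.4,-39.9,0,0,0,0,0,0,0,10,0,0,0,0,0,0,0,0])

```text
time_s: 14.82
position: [0.5599, 0.0009, 0.2276]
eef_rot: [-3.142, -0.003, 3.067]
contact_force: [0.5, 0.5, -0.5]
grip_width: 0.0065
grip_force: 34.3
```

```bash
python3 - <<'E'
from h import *
c=optics.camera_info("wrist"); im,d=optics.get_image("wrist"); cv2.imwrite("pics/w7.png",im)
E
python3 go.py .5605 .001 .145
```

```text
pos [0.5601 0.0014 0.2283] rot [ 3.1416e+00 -2.1000e-03  3.0680e+00] t 14.875 tool shift mm [-0.4 -0.4 83.3] turn z None
```

View pics/w7.png

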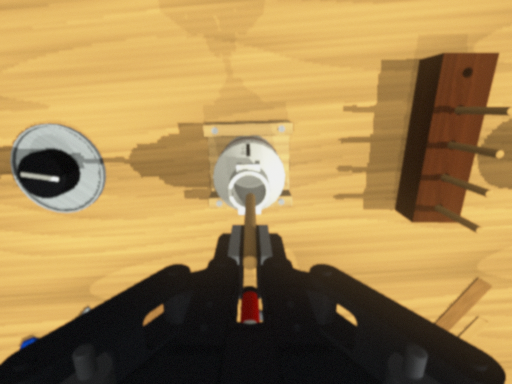

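The picture shows the dowel foot (250,198) above the jug mouth (250,190).

Request:
step_arm(plan=[0,0,0,0,0,25,0,0,0,0,0,0,25,0,0,0,0,0,0,33,0,0,0,0,0,0,0,0])

```text
time_s: 15.38
position: [0.5592, 0.0017, 0.1447]
eef_rot: [-3.141, -0.004, 3.069]
contact_force: [-0.1, 0.1, 0.7]
grip_width: 0.0066
grip_force: 34.3
```

Request:
step_arm(plan=[0,0,0,0,0,0,40,0,0,0,0,0,0,40,0,0,0,0,0,0,40,0,0,0,0,0,-50,60,0,0,0,0,0,-40,60,0,0,0,0,0,0,60])

```text
time_s: 16.12
position: [0.5625, 0.0007, 0.2397]
eef_rot: [3.141, 0.006, 3.068]
contact_force: [0.7, -0.1, -0.7]
grip_width: 0.0599
grip_force: 0.0
```

```bash
cat > mouth.py <<'E'
from h import *
# anything sticking out of the mouth?
c=optics.camera_info("wrist"); im,d=optics.get_image("wrist"); T=cloud(c,d); cv2.imwrite("pics/m.png",im)
rr=np.hypot(T[...,0]-.5605,T[...,1]-.001); m=(rr<.03)&(T[...,2]>.1)
print("max z near mouth",np.sort(T[m][:,2])[-5:].round(4), "n>.146",(m&(T[...,2]>.146)).sum(), "n seen",m.sum())
E
python3 mouth.py; python3 go.py .5091 .2453 .235
```

```text
max z near mouth [0.3421 0.3421 0.3421 0.3422 0.3422] n>.146 14929 n seen 17009
pos [0.5618 0.0007 0.2376] rot [3.1413e+00 2.7000e-03 3.0675e+00] t 16.175 tool shift mm [ 70.6 240.    2.6] turn z None
```

Request:
step_arm(plan=[0,0,0,11.8,40,0,60,0,0,0,11.8,40,0,60,0,0,0,11.8,40,0,60,0,0,0,11.8,40,0,60,0,0,0,11.8,40,0,60,0,0,0,11.6,40,0,60,0,0,0,0,0,40,60,0,0,0,0,0,0,60])

```text
time_s: 17.18
position: [0.5062, 0.2447, 0.1932]
eef_rot: [-3.139, -0.005, 3.068]
contact_force: [-0.2, -0.4, 0.8]
grip_width: 0.0597
grip_force: 0.0
```

```bash
sed -i 's/(T\[...,2\]>.1)$/(T[...,2]>.1)\&(T[...,2]<.2)/' mouth.py; python3 mouth.py; python3 go.py .5088 .2460 .083 175.8
```

```text
max z near mouth [0.1293 0.1295 0.1295 0.1297 0.1298] n>.146 0 n seen 1549
pos [0.5072 0.2447 0.1953] rot [-3.1399e+00 -2.9000e-03  3.0676e+00] t 17.225 tool shift mm [ -1.5   1.4 112.3] turn z -0.0
```

Request:
step_arm(plan=[0,0,0,-1.5,-1,50,50,0,0,0,0,0,50,40,0,0,0,0,0,11,30,0,0,0,0,0,0,0,0,0,0,0,0,0,0,0,0,0,0,0,0,0,0,0,0,0,0,0,0,0,0,0,0,0,-20,0,0,0,0,0,0,-40,0,0,0,0,0,0,-50,0,0,0,0,0,0,-44,0,0,0,0,0,0,0,0])

```text
time_s: 18.73
position: [0.5112, 0.245, 0.2435]
eef_rot: [3.138, 0.006, 3.068]
contact_force: [0.4, 0.9, -0.4]
grip_width: 0.0064
grip_force: 34.3
```

```bash
python3 dow.py; python3 go.py .5605 .001 .235 175.8
```

```text
side 54 zmin 0.1696 tilt [-0.002 -0.006] xy at tcp rel [-2.9  3.7] at -80mm [-2.8  4.2]
wrist 408 zmin 0.1657 tilt [-0.005 -0.008] xy at tcp rel [-6.5  1. ] at -80mm [-6.   1.7]
pos [0.5099 0.2443 0.2398] rot [3.1410e+00 1.0000e-03 3.0676e+00] t 18.825 tool shift mm [ -68.4 -238.9    4.8] turn z -0.0
```

Request:
step_arm(plan=[0,0,0,-11.7,-39.8,0,0,0,0,0,-11.7,-39.8,0,0,0,0,0,-11.7,-39.8,0,0,0,0,0,-11.7,-39.8,0,0,0,0,0,-11.7,-39.8,0,0,0,0,0,-11.7,-39.8,0,0,0,0,0,0,0,0,0,0,0,0,0,0,35,0,0,0,0,0,0,30,0,0,0,0,0,0,29,0,0,0,0,0,0,0,0])

```text
time_s: 20.2
position: [0.5602, 0.0015, 0.1431]
eef_rot: [-3.141, -0.005, 3.068]
contact_force: [0.6, 0.4, -0.2]
grip_width: 0.0062
grip_force: 34.3
```

Request:
step_arm(plan=[0,0,0,0,0,0,40,0,0,0,0,0,0,40,0,0,0,0,0,0,40,0,0,0,0,0,-50,60,0,0,0,0,0,-42,60,0,0,0,0,0,0,60])

```text
time_s: 20.95
position: [0.5637, 0.0009, 0.2409]
eef_rot: [3.141, 0.006, 3.067]
contact_force: [0.2, -0.5, -0.3]
grip_width: 0.0603
grip_force: 0.0
```

```bash
python3 mouth.py; python3 go.py .5480 .2430 .235 175.8
```

```text
max z near mouth [0.1423 0.1424 0.1424 0.1426 0.1426] n>.146 0 n seen 2105
pos [0.5629 0.0009 0.2388] rot [3.1413e+00 3.0000e-03 3.0675e+00] t 21.0 tool shift mm [ 32.8 240.4   3.8] turn z -0.0
```

Request:
step_arm(plan=[0,0,0,5.5,40,0,60,0,0,0,5.5,40,0,60,0,0,0,5.5,40,0,60,0,0,0,5.5,40,0,60,0,0,0,5.5,40,0,60,0,0,0,5.5,40,0,60,0,0,0,0,0,40,60,0,0,0,0,0,0,60,0,0,0,0,0,0,60])

```text
time_s: 22.12
position: [0.547, 0.2423, 0.1981]
eef_rot: [-3.142, 0.0, 3.067]
contact_force: [-0.1, 0.1, 0.4]
grip_width: 0.0598
grip_force: 0.0
```

```bash
python3 go.py .5475 .2430 .083 175.8
```

```text
pos [0.547  0.2423 0.1981] rot [-3.1416  0.      3.067 ] t 22.125 tool shift mm [ -0.4   0.8 115.1] turn z -0.1
```

Request:
step_arm(plan=[0,0,0,-0.4,-0.5,50,50,0,0,0,0,0,50,40,0,0,0,0,0,14,30,0,0,0,0,0,0,0,0,0,0,0,0,0,0,0,0,0,0,0,0,0,0,0,0,0,0,0,0,0,0,0,0,0,-20,0,0,0,0,0,0,-40,0,0,0,0,0,0,-50,0,0,0,0,0,0,-44,0,0,0,0,0,0,0,0])

```text
time_s: 23.62
position: [0.5488, 0.2429, 0.2416]
eef_rot: [3.138, 0.006, 3.068]
contact_force: [0.2, -0.2, -1.0]
grip_width: 0.0063
grip_force: 34.3
```

```bash
python3 dow.py; python3 go.py .5605 .001 .235 175.8
```

```text
side 50 zmin 0.166 tilt [0.005 0.001] xy at tcp rel [-0.6  3.9] at -80mm [-0.9  3.8]
wrist 400 zmin 0.1651 tilt [-0.004 -0.004] xy at tcp rel [-4.   0.8] at -80mm [-3.7  1.1]
pos [0.5475 0.2422 0.2377] rot [3.1411e+00 1.0000e-03 3.0676e+00] t 23.725 tool shift mm [ -30.8 -239.6    2.7] turn z -0.0
```

Request:
step_arm(plan=[0,0,0,-5.2,-39.9,0,0,0,0,0,-5.2,-39.9,0,0,0,0,0,-5.2,-39.9,0,0,0,0,0,-5.2,-39.9,0,0,0,0,0,-5.2,-39.9,0,0,0,0,0,-5.2,-39.9,0,0,0,0,0,0,0,0,0,0,0,0,0,0,34,0,0,0,0,0,0,30,0,0,0,0,0,0,29,0,0,0,0,0,0,0,0])

```text
time_s: 25.1
position: [0.5588, 0.0018, 0.1421]
eef_rot: [-3.141, -0.005, 3.068]
contact_force: [-0.3, 0.6, 0.2]
grip_width: 0.0067
grip_force: 34.3
```

Request:
step_arm(plan=[0,0,0,0,0,0,40,0,0,0,0,0,0,40,0,0,0,0,0,0,40,0,0,0,0,0,-50,60,0,0,0,0,0,-42,60,0,0,0,0,0,0,60])

```text
time_s: 25.85
position: [0.5623, 0.0011, 0.2398]
eef_rot: [3.141, 0.006, 3.067]
contact_force: [0.2, -0.2, -1.0]
grip_width: 0.0602
grip_force: 0.0
```

```bash
python3 mouth.py; python3 go.py .5875 .2400 .235 175.8
```

```text
max z near mouth [0.1425 0.1427 0.1427 0.1428 0.1434] n>.146 0 n seen 2199
pos [0.5615 0.0011 0.2378] rot [3.1413e+00 3.0000e-03 3.0675e+00] t 25.9 tool shift mm [ -8.2 240.2   2.8] turn z -0.0
```

Request:
step_arm(plan=[0,0,0,-1.4,40,0,60,0,0,0,-1.4,40,0,60,0,0,0,-1.4,40,0,60,0,0,0,-1.4,40,0,60,0,0,0,-1.4,40,0,60,0,0,0,-1.4,40,0,60,0,0,0,0,0,40,60,0,0,0,0,0,0,60,0,0,0,0,0,0,60])

```text
time_s: 27.02
position: [0.5868, 0.2394, 0.1971]
eef_rot: [-3.142, 0.0, 3.067]
contact_force: [-0.1, 0.2, 0.1]
grip_width: 0.06
grip_force: 0.0
```

```bash
python3 go.py .5875 .2400 .083 175.8
```

```text
pos [0.5868 0.2394 0.1971] rot [-3.1416  0.      3.0671] t 27.025 tool shift mm [ -0.6   0.7 114.1] turn z -0.1
```

Request:
step_arm(plan=[0,0,0,-0.6,-0.3,50,50,0,0,0,0,0,50,40,0,0,0,0,0,13,30,0,0,0,0,0,0,0,0,0,0,0,0,0,0,0,0,0,0,0,0,0,0,0,0,0,0,0,0,0,0,0,0,0,-20,0,0,0,0,0,0,-40,0,0,0,0,0,0,-50,0,0,0,0,0,0,-44,0,0,0,0,0,0,0,0])

```text
time_s: 28.52
position: [0.5889, 0.2401, 0.2418]
eef_rot: [3.138, 0.006, 3.068]
contact_force: [-0.1, 0.2, -0.6]
grip_width: 0.0064
grip_force: 34.2
```

```bash
python3 dow.py; python3 go.py .5605 .001 .235 175.8
```

```text
side 45 zmin 0.1664 tilt [-0.013 -0.008] xy at tcp rel [-1.9  3.6] at -80mm [-0.8  4.2]
wrist 402 zmin 0.1655 tilt [-0.004 -0.001] xy at tcp rel [-4.3  0.9] at -80mm [-4.  1.]
pos [0.5876 0.2396 0.2378] rot [3.1411e+00 1.1000e-03 3.0676e+00] t 28.625 tool shift mm [   9.4 -240.     2.8] turn z -0.0
```

Request:
step_arm(plan=[0,0,0,1.5,-40,0,0,0,0,0,1.5,-40,0,0,0,0,0,1.5,-40,0,0,0,0,0,1.5,-40,0,0,0,0,0,1.5,-40,0,0,0,0,0,1.4,-40,0,0,0,0,0,0,0,0,0,0,0,0,0,0,34,0,0,0,0,0,0,30,0,0,0,0,0,0,29,0,0,0,0,0,0,0,0])

```text
time_s: 30.0
position: [0.559, 0.0015, 0.142]
eef_rot: [-3.141, -0.005, 3.068]
contact_force: [0.4, -0.5, 0.7]
grip_width: 0.0067
grip_force: 34.3
```

Request:
step_arm(plan=[0,0,0,0,0,0,40,0,0,0,0,0,0,40,0,0,0,0,0,0,40,0,0,0,0,0,-50,60,0,0,0,0,0,-42,60,0,0,0,0,0,0,60])

```text
time_s: 30.75
position: [0.5624, 0.0008, 0.2398]
eef_rot: [3.141, 0.006, 3.068]
contact_force: [0.5, -0.4, -0.6]
grip_width: 0.0602
grip_force: 0.0
```

```bash
python3 mouth.py; python3 go.py .6275 .2370 .235 175.8
```

```text
max z near mouth [0.1423 0.1424 0.1425 0.1428 0.1433] n>.146 0 n seen 2234
pos [0.5616 0.0008 0.2378] rot [3.1414e+00 3.0000e-03 3.0675e+00] t 30.8 tool shift mm [-48.2 240.5   2.8] turn z -0.0
```

Request:
step_arm(plan=[0,0,0,-8,40,0,60,0,0,0,-8,40,0,60,0,0,0,-8,40,0,60,0,0,0,-8,40,0,60,0,0,0,-8,40,0,60,0,0,0,-8,40,0,60,0,0,0,0,0,40,60,0,0,0,0,0,0,60,0,0,0,0,0,0,60])

```text
time_s: 31.92
position: [0.6263, 0.2361, 0.1972]
eef_rot: [-3.142, -0.0, 3.067]
contact_force: [0.9, -0.2, 0.1]
grip_width: 0.0605
grip_force: 0.0
```

```bash
python3 go.py .6273 .2370 .083 175.8
```

```text
pos [0.6263 0.2361 0.1972] rot [-3.1415e+00 -1.0000e-04  3.0671e+00] t 31.925 tool shift mm [ -0.9   1.  114.2] turn z -0.1
```

Request:
step_arm(plan=[0,0,0,-0.9,0,50,50,0,0,0,0,0,50,40,0,0,0,0,0,13,30,0,0,0,0,0,0,0,0,0,0,0,0,0,0,0,0,0,0,0,0,0,0,0,0,0,0,0,0,0,0,0,0,0,-20,0,0,0,0,0,0,-40,0,0,0,0,0,0,-50,0,0,0,0,0,0,-44,0,0,0,0,0,0,0,0])

```text
time_s: 33.42
position: [0.6288, 0.2371, 0.242]
eef_rot: [3.139, 0.007, 3.068]
contact_force: [-0.4, 0.1, -1.2]
grip_width: 0.0066
grip_force: 34.2
```

```bash
python3 dow.py; python3 go.py .5605 .001 .235 175.8
```

```text
side 55 zmin 0.1672 tilt [ 0.002 -0.016] xy at tcp rel [-0.3  2.7] at -80mm [-0.5  4. ]
wrist 410 zmin 0.165 tilt [-0.006 -0.001] xy at tcp rel [-4.3  0.9] at -80mm [-3.8  1. ]
pos [0.6276 0.2366 0.2378] rot [3.1411e+00 1.1000e-03 3.0676e+00] t 33.525 tool shift mm [  49.4 -239.9    2.8] turn z -0.0
```

Request:
step_arm(plan=[0,0,0,8,-40,0,0,0,0,0,8,-40,0,0,0,0,0,8,-40,0,0,0,0,0,8,-40,0,0,0,0,0,8,-40,0,0,0,0,0,8.5,-40,0,0,0,0,0,0,0,0,0,0,0,0,0,0,34,0,0,0,0,0,0,30,0,0,0,0,0,0,29,0,0,0,0,0,0,0,0])

```text
time_s: 34.9
position: [0.5595, 0.0014, 0.142]
eef_rot: [-3.141, -0.005, 3.068]
contact_force: [0.4, -1.0, 0.6]
grip_width: 0.0066
grip_force: 50.1
```

Request:
step_arm(plan=[0,0,0,0,0,0,40,0,0,0,0,0,0,40,0,0,0,0,0,0,40,0,0,0,0,0,-50,60,0,0,0,0,0,-42,60,0,0,0,60,0,-30,60,0,0,0,0,0,0,60])

```text
time_s: 35.78
position: [0.5044, 0.005, 0.2675]
eef_rot: [3.141, 0.005, 3.068]
contact_force: [1.4, 0.5, -0.5]
grip_width: 0.0602
grip_force: 0.0
```

```bash
python3 mouth.py; python3 - <<'E'
from h import *
ct=optics.camera_info("top"); im,d=optics.get_image("top")
hsv=cv2.cvtColor(im,cv2.COLOR_BGR2HSV)
a=cv2.resize(im[165:270,170:360],None,fx=3,fy=3); w=cv2.imread("pics/m.png")
cv=np.zeros((315+240,800,3),np.uint8); cv[:315,:570]=a; cv[315:,:320]=cv2.resize(w,(320,240)); x=cv2.resize(w[100:300,150:350],(240,240)); cv[315:,320:560]=x
cv2.imwrite("pics/c8.png",cv)
E
python3 go.py .55 -.261 .235
```

```text
max z near mouth [0.1424 0.1424 0.1425 0.1425 0.1426] n>.146 0 n seen 1883
pos [0.5056 0.0049 0.2649] rot [3.1415e+00 1.6000e-03 3.0676e+00] t 35.875 tool shift mm [ -63.9 -261.9   29.9] turn z None
```

View pics/c8.png

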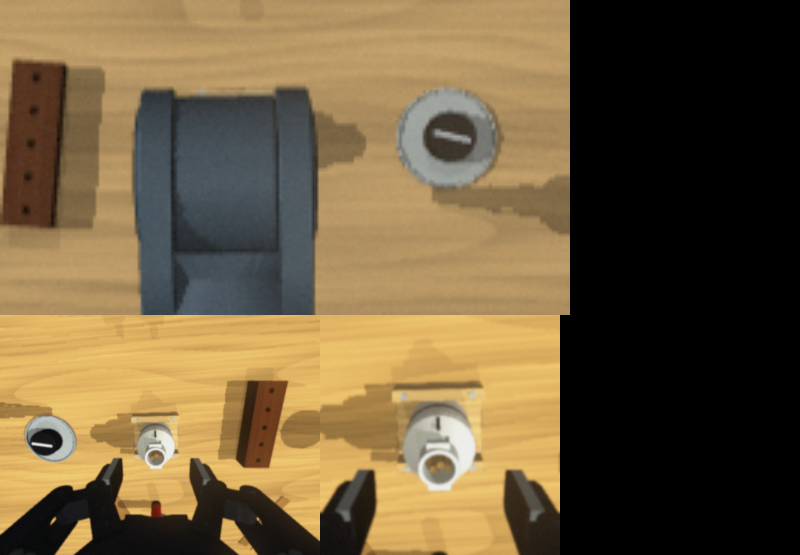

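All dowels are inside the jug (tops visible within the mouth), the stand is empty, and the cap is still in the tin. Next: fetch the cap.

Request:
step_arm(plan=[0,0,0,-12,-52,0,85,0,0,0,-12,-52,0,85,0,0,0,-12,-52,0,85,0,0,0,-12,-52,0,85,0,0,0,-12,-53,0,85,0,0,10,0,0,0,85,0,0,10,0,0,0,85,0,0,10,0,0,0,85,0,0,10,0,0,0,85,0,0,10,0,0,0,85,0,0,10,0,0,0,85,0,0,6,0,0,30,85])

```text
time_s: 37.38
position: [0.5473, -0.2606, 0.2342]
eef_rot: [3.14, 0.001, 1.911]
contact_force: [0.6, 0.6, -0.1]
grip_width: 0.0855
grip_force: 0.0
```

Request:
step_arm(plan=[0,0,0,0,0,0,85,0,0,0,0,0,0,85])

```text
time_s: 37.62
position: [0.5461, -0.26, 0.2345]
eef_rot: [-3.141, -0.0, 1.918]
contact_force: [-0.5, -0.1, 0.2]
grip_width: 0.085
grip_force: 0.0
```

```bash
python3 - <<'E'
from cap import *
look(.02,.06,(.55,-.261))
c=optics.camera_info("wrist"); im,d=optics.get_image("wrist"); P=cloud(c,d)
q,m=outline(P,.025,.06,(.55,-.261),.08); print("cap",circ(q[:,:2]),cv2.minEnclosingCircle((q[:,:2]*1000).astype(np.float32)),m.sum())
E
python3 go.py .55 -.261 .0095 109.8
```

```text
n 1310 z med 0.0381
bar deg 78.0 mid [ 553.6215  -264.00064] 158
[ 0.5464 -0.2601  0.2349] [3.1412e+00 4.0000e-04 1.9177e+00] [0.43 0.05 0.38] [-0.03 -0.01  0.04] 0.08521661258480955
cap (array([ 0.55319106, -0.26449718]), np.float64(0.02956460141418021)) ((553.3071899414062, -265.17156982421875), 30.868709564208984) 1710
pos [ 0.5464 -0.2601  0.2351] rot [3.1409e+00 7.0000e-04 1.9173e+00] t 37.725 tool shift mm [ -2.1   3.1 225.6] turn z 0.1
```

```bash
python3 go.py .5527 -.263 .09 109.8
```

```text
pos [ 0.5464 -0.2601  0.2351] rot [3.1409e+00 7.0000e-04 1.9173e+00] t 37.725 tool shift mm [ -4.9   4.9 145.1] turn z 0.1
```

Request:
step_arm(plan=[0,0,0,-4.9,4.9,50,85,0,0,0,0,0,50,85,0,0,0,0,0,45,85,0,0,0,0,0,0,85,0,0,0,0,0,0,85])

```text
time_s: 38.35
position: [0.5533, -0.2633, 0.0916]
eef_rot: [3.14, 0.002, 1.916]
contact_force: [0.2, 0.6, 0.2]
grip_width: 0.0848
grip_force: 0.0
```

```bash
python3 - <<'E'
from cap import *
look(.02,.06,(.553,-.263))
c=optics.camera_info("wrist"); im,d=optics.get_image("wrist"); P=cloud(c,d)
q,m=outline(P,.03,.06,(.553,-.263),.06); print("cap",circ(q[:,:2]),cv2.minEnclosingCircle((q[:,:2]*1000).astype(np.float32)),m.sum())
E
python3 go.py .5532 -.264 .008 109.8
```

```text
n 3336 z med 0.0382
bar deg 77.4 mid [ 553.42566 -264.209  ] 401
[ 0.5536 -0.2634  0.0919] [3.1392e+00 2.4000e-03 1.9160e+00] [-0.27  0.16 -0.02] [-0.04 -0.02  0.02] 0.08466133037317695
cap (array([ 0.55327765, -0.26435132]), np.float64(0.02967435412470372)) ((553.52001953125, -264.5683898925781), 30.738218307495117) 4450
pos [ 0.5536 -0.2635  0.0918] rot [3.1391e+00 2.5000e-03 1.9160e+00] t 38.45 tool shift mm [-0.4 -0.6 83.8] turn z -0.0
```

Request:
step_arm(plan=[0,0,0,-0.4,-0.6,50,85,0,0,0,0,0,31,85,0,0,0,0,0,0,75,0,0,0,0,0,0,50,0,0,0,0,0,0,50,0,0,0,0,0,0,50,0,0,0,0,0,0,50], force=40)

```text
time_s: 39.33
position: [0.5533, -0.2641, 0.0108]
eef_rot: [3.139, 0.003, 1.916]
contact_force: [-0.1, -0.1, 9.8]
grip_width: 0.059
grip_force: 44.1
```

Request:
step_arm(plan=[0,0,0,0,0,0,50,0,0,0,0,0,0,50,0,0,0,0,0,-10,50,0,0,0,0,0,-50,50,0,0,0,0,0,-60,50,0,0,0,0,0,-60,50,0,0,0,0,0,-20,50,0,0,0,0,0,0,50,0,0,0,0,0,0,50], force=100)

```text
time_s: 40.45
position: [0.5514, -0.2632, 0.2074]
eef_rot: [-3.141, -0.001, 1.916]
contact_force: [0.0, -0.4, -1.3]
grip_width: 0.0577
grip_force: 107.1
```

```bash
python3 -c "
from cap import *
look(.21,.28,(.5535,-.264))"; python3 go.py .5605 .001 .2 109.8
```

```text
n 7655 z med 0.2342
bar deg 77.7 mid [ 551.9774  -262.74228] 982
[ 0.5512 -0.2631  0.207 ] [-3.1402e+00 -1.4000e-03  1.9157e+00] [-0.34 -0.63 -1.25] [-0.   -0.06  0.02] 0.05774835656313467
pos [ 0.5512 -0.2631  0.207 ] rot [-3.1402e+00 -1.4000e-03  1.9157e+00] t 40.5 tool shift mm [245.4  98.    7. ] turn z -0.0
```

Request:
step_arm(plan=[0,0,0,41.1,16.3,0,50,0,0,0,41.1,16.3,0,50,0,0,0,41.1,16.3,0,50,0,0,0,41.1,16.3,0,50,0,0,0,41.1,16.3,0,50,0,0,0,41.1,16.3,0,50,0,0,0,0,0,0,50,0,0,0,0,0,35,50,0,0,0,0,0,10,50,0,0,0,0,0,0,50,0,0,0,0,0,0,50])

```text
time_s: 41.88
position: [0.5609, 0.0015, 0.1641]
eef_rot: [3.141, 0.0, 1.915]
contact_force: [0.6, -0.0, -0.6]
grip_width: 0.0576
grip_force: 107.2
```

```bash
python3 -c "
from cap import *
look(.16,.22,(.56,.001))"; python3 go.py .5598 .0018 .13 109.8
```

```text
n 7725 z med 0.1909
bar deg 77.6 mid [561.3883      1.8951932] 983
[0.561  0.0015 0.1642] [3.1404e+00 5.0000e-04 1.9153e+00] [-0.31  0.84 -1.04] [-0.01 -0.04 -0.04] 0.0578277717213949
pos [0.561  0.0015 0.1642] rot [3.1404e+00 5.0000e-04 1.9153e+00] t 41.925 tool shift mm [ 0.7 -1.  34.2] turn z -0.1
```

Request:
step_arm(plan=[0,0,0,0.6,-0.8,5,50,0,0,0,0,0,8,50,0,0,0,0,0,8,50,0,0,0,0,0,8,50,0,0,0,0,0,4,50,0,0,0,0,0,0,50])

```text
time_s: 42.68
position: [0.5591, 0.0021, 0.1302]
eef_rot: [-3.141, -0.0, 1.916]
contact_force: [-4.6, 0.6, 5.8]
grip_width: 0.0577
grip_force: 107.9
```

```bash
python3 -c "
from cap import *
look(.14,.19,(.56,.001))"
```

```text
n 7677 z med 0.1569
bar deg 77.7 mid [559.65234   2.49292] 986
[0.5592 0.0021 0.1303] [-3.1411e+00 -2.0000e-04  1.9157e+00] [-5.86 -0.03  5.17] [-0.07  1.04 -0.01] 0.05721632023874969
```

Request:
step_arm(plan=[0,0,0,0.3,-0.8,3,50,0,0,0,0,0,3,50,0,0,0,0,0,2.3,50,0,0,0,0,0,0,50])

```text
time_s: 43.22
position: [0.5592, 0.002, 0.1231]
eef_rot: [3.14, 0.001, 1.916]
contact_force: [-3.7, 0.0, 14.0]
grip_width: 0.0576
grip_force: 109.0
```

```bash
python3 -c "
from cap import *
look(.13,.19,(.56,.001))"
```

```text
n 7682 z med 0.1498
bar deg 77.6 mid [559.6674      2.4337924] 982
[0.5592 0.0021 0.1231] [3.1399e+00 6.0000e-04 1.9157e+00] [-4.57 -1.21 13.83] [-0.1   0.92 -0.  ] 0.05776164256268357
```

Another 1.3 mm needed to reach the earlier pressed height of 0.1486.

Request:
step_arm(plan=[0,0,0,0,0,1.5,50,0,0,0,0,0,0,50])

```text
time_s: 43.52
position: [0.5593, 0.002, 0.1218]
eef_rot: [3.14, 0.001, 1.916]
contact_force: [-5.7, 0.1, 16.9]
grip_width: 0.0576
grip_force: 109.4
```

```bash
python3 -c "
from cap import *
look(.13,.19,(.56,.001))"
```

```text
n 7690 z med 0.1486
bar deg 77.7 mid [559.66785    2.464949] 985
[0.5593 0.0021 0.1218] [3.1397e+00 8.0000e-04 1.9157e+00] [-6.08 -0.87 16.67] [-0.05  1.04 -0.03] 0.05744648109263308
```

Request:
step_arm(plan=[0,0,8,0,0,0,50,0,0,8,0,0,0,50,0,0,8,0,0,0,50,0,0,8,0,0,0,50,0,0,0,0,0,0,50])

```text
time_s: 44.2
position: [0.5602, 0.002, 0.1222]
eef_rot: [3.138, -0.001, 1.355]
contact_force: [-0.3, -1.4, 16.7]
grip_width: 0.0578
grip_force: 109.2
```

```bash
python3 -c "
from cap import *
look(.13,.19,(.56,.001))"
```

```text
n 7700 z med 0.149
bar deg 45.4 mid [560.37946    2.267626] 993
[0.5602 0.0019 0.1222] [ 3.1377e+00 -6.0000e-04  1.3564e+00] [-1.16 -0.41 16.3 ] [-0.22  0.07 -0.15] 0.05766792756926642
```

Request:
step_arm(plan=[0,0,8,0,0,0.4,50,0,0,8,0,0,0,50,0,0,8,0,0,0,50,0,0,8,0,0,0,50,0,0,6,0,0,0,50,0,0,0,0,0,0,50])

```text
time_s: 45.0
position: [0.5605, 0.002, 0.1219]
eef_rot: [3.139, -0.003, 0.692]
contact_force: [2.2, -1.1, 16.0]
grip_width: 0.0579
grip_force: 109.2
```

```bash
python3 -c "
from cap import *
look(.13,.19,(.56,.001))"
```

```text
n 7730 z med 0.1487
bar deg 7.6 mid [560.41614     2.0975857] 978
[0.5605 0.0019 0.122 ] [ 3.1385 -0.0034  0.6933] [ 0.9  -1.38 17.44] [-0.24 -0.12 -0.12] 0.057580453698545635
```

Bar 10° from the locked direction (-2.3°). Finish gently to the stop.

Request:
step_arm(plan=[0,0,5,0,0,0,50,0,0,3,0,0,0,50,0,0,2,0,0,0,50,0,0,0,0,0,0,50])

```text
time_s: 45.55
position: [0.5605, 0.0019, 0.122]
eef_rot: [3.139, -0.004, 0.519]
contact_force: [0.4, -1.5, 16.1]
grip_width: 0.0575
grip_force: 109.2
```

```bash
python3 -c "
from cap import *
look(.13,.19,(.56,.001))"
```

```text
n 7734 z med 0.1487
bar deg 177.7 mid [560.3785     2.047415] 983
[0.5605 0.0019 0.122 ] [ 3.139  -0.0038  0.5192] [ 0.94 -1.88 17.28] [-0.34 -0.16  0.03] 0.05757299925136739
```

Request:
step_arm(plan=[0,0,0,0,0,-3,50,0,0,0,0,0,-3,50,0,0,0,0,0,-2,50,0,0,0,0,0,0,80,0,0,0,0,0,0,80,0,0,0,0,0,0,80,0,0,0,0,0,-30,84,0,0,0,0,0,-60,84,0,0,0,0,0,-50,84,0,0,0,0,0,0,84,0,0,0,0,0,0,84])

```text
time_s: 46.98
position: [0.5585, 0.0021, 0.2673]
eef_rot: [-3.141, 0.001, 0.519]
contact_force: [-0.4, 0.2, -1.0]
grip_width: 0.0838
grip_force: 0.0
```

```bash
python3 - <<'E'
from cap import *
look(.14,.19,(.56,.001),"pics/w9.png")
c=optics.camera_info("wrist"); im,d=optics.get_image("wrist"); P=cloud(c,d)
q,m=outline(P,.148,.166,(.56,0),.05); print("cap",circ(q[:,:2]))
Q=P[m>0]; k=np.linalg.lstsq(np.c_[Q[:,:2]-[.56,.001],np.ones(len(Q))],Q[:,2],rcond=None)[0]; print("tilt",k)
E
```

```text
n 2171 z med 0.1572
bar deg 177.3 mid [559.26215     1.9354167] 277
[0.5582 0.0021 0.2668] [-3.1406e+00  1.6000e-03  5.1940e-01] [-0.13 -0.27 -0.19] [0.02 0.03 0.04] 0.08385054116479393
cap (array([0.55884659, 0.00205012]), np.float64(0.02968833982613932))
tilt [-0.01862402 -0.01205681  0.15688253]
```

View pics/w9.png

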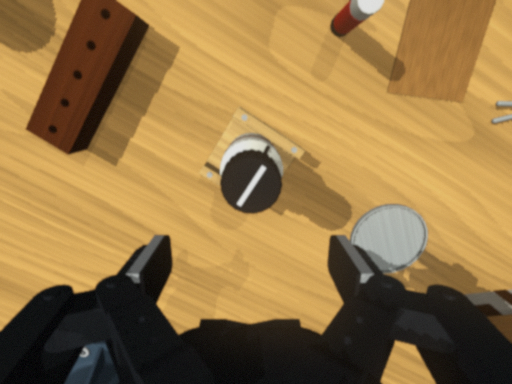

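The cap sits locked (251,187), with its bar in line with the black mark at (267,150). Its top is at the original 0.1572 m and its bar at the original angle. Stand empty, robot clear.

```bash
python3 -c "
from bench import r
print(r.hand_in())"
```

```text
the job is handed in; nothing more can be done
None
```

I opened the jug, put all five dowels inside it, locked the cap back on and handed the job in; the hand-in gave no verdict, but the last camera check showed the cap at its original locked height and angle.

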